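# Set the twist-lock hold-down on a jar

### The job

Clamp the jar in the bench hold-down so that it can be labelled: twist the bar handle on top of the spindle to unlock it, slide the spindle down until its sprung pad presses gently on the jar's mouth (about 6 newtons, and never more than 15, or the glass may crack), then twist the handle back fully to lock the spindle at that length and let go. Do not touch the jar itself: it stays upright between its pins, still gently pressed, and the things around stay where they are.

Things in the scene. Friction and masses are not known exactly. Their poses are not given: they have to be found in the camera images.
- stand: fixed bench hold-down: steel column on a base plate of 150 x 130 mm (top at z 13 mm), arm with a sleeve (34 mm across, its top at z 234 mm, arm and column lower) through which the vertical spindle slides; origin on the table under the spindle axis, x from there to the column (82 mm), z up
- clamp_stem (a joint): slide of the spindle through the sleeve in m: 0 fully up, grows as it is pushed down, 0.070 at most. Unlocked it needs about 4 N of friction each way, weighs about 0.25 kg and stays where it is left; locked it slips only under 12 N or more. Starts locked at 0.003 to 0.028, the pad then at least 15 mm above the jar
- clamp_handle (a joint): twist of the bar handle about the vertical spindle in rad: 0 unlocked stop, grows clockwise seen from above, 1.05 locked stop (0.85 and more is firmly locked; the brake starts to bite at about 0.25). Starts near 1.0. It needs up to about 0.2 N m and stays where it is left; it rides up and down with the spindle
- handle_grip (a point): point on the spindle axis inside the bar handle, 9 mm below its top and 17 mm above its underside; the bar is 70 mm long (along its x), 14 mm thick (along its y), 26 mm high, black, flat-sided; below it a 14 mm neck of 18 mm, then the 16 mm spindle
- rod_end (a point): lower end of the spindle with all it carries: a 21 mm steel collar, below it a screw and the round pad of 62 mm. This point is on the axis at the collar's underside. The pad's face hangs 24 to 38 mm below, as the screw happens to be set (not measured). The pad is sprung: 1.2 N per mm, it bottoms after 12 mm
- jar: part-filled glass jar, 54 mm across, 93 mm high, open, standing upright on the base plate under the pad between four short pins; origin at the centre of its underside
- roll: roll of white jar labels lying flat, 68 mm across, 32 mm high; a bystander beside the stand; origin at its underside
- loose_lid: gold jar lid lying flat, 54 mm across, 12 mm high; a bystander beside the stand; origin at its underside
- loose_nozzle: steel piping nozzle standing on its wide end, 33 mm across, 44 mm high; a bystander beside the stand; origin at its underside
- loose_tally: black hand tally counter lying flat, 46 x 62 mm, 28 mm high; a bystander beside the stand; origin at its underside
- blue_roll: roll of masking tape lying flat, 102 mm across, 24 mm high; a bystander left of the stand; origin at its underside
- cup: measuring cup with a handle, 66 x 124 mm, 60 mm high; a bystander farther left; origin at its underside
There are look-alikes about, which are no part of the job. What is shaped like the jar but orange, turquoise or yellow is not meant.

How it is judged:
By the outcome, as a careful person would: the job done as asked, in the order asked, and still so for the second after the job is handed in, with the robot touching nothing.
It also fails if it takes over 64 s, if anything falls off the work surface, if the arm or the gripper's body presses on something with over 40 N, if the wrist force passes 120 N, or if a joint passes its speed limit or range.

### The arm

A 6-joint arm with a two-finger parallel gripper is mounted at the origin on a cart in front of the work surface, level with it; the furniture and walls round the work are solid. World frame = base frame: x ahead of the robot, y to its left, z up, the work surface at z = 0. Lengths are in m, angles in degrees, forces in N, time in s.
With the tool pointing down it reaches from about 0.4 to 0.825 m from the base axis. Payload 7 kg.
Tool frame: the origin (TCP) lies between the finger pads; the fingertips stand 19 mm ahead of it and the grasp point (between the pads) is the TCP (r.tip_extent is the distance from the TCP to the fingertips, in m); z points along the fingers, y is the direction in which the jaws open and shut (so a half turn about z gives the same grasp; the last joint's range is limited). The gripper opens to 88 mm and grips with 3 to 60 N. Pads are 19 mm wide; open, the fingers measure 130 mm over their backs; the gripper's body (78 mm by 193 mm) begins 47 mm behind the grasp point.
Start: joints at [79.876, 20.546, 0.682, 0, -70.136, -16.507], TCP at [0.303, 0.603, 0.246] pointing down, gripper open.
Joint ranges: [-176.03, 176.03], [-82.01, 121.73], [-58.28, 71.71], [-173.87, 95.51], [-174.79, -0.11], [-173.66, 173.66]. Speed limits (degrees/s): [136.94, 136.94, 172.46, 180, 180, 180].

### API

Orientations are given as [roll, pitch, yaw] about the fixed x, y, z axes, in that order (R = Rz(yaw) Ry(pitch) Rx(roll)).
In Python, from plant import r, capture, workorder, spotter gives the robot as it stands.
- The arm moves only by the tool step_arm, never from a script. Its argument "motion" is a list of rows, each a list of 5 numbers: the finger opening in m, from 0 to 0.0876, then the shift along the tool's x, y, z in m, then the turn about the tool's z in rad. In form: [[grip, dx, dy, dz, roll], ...]. A call has 1 to 5 rows; each row is the pose to reach, as a shift and turn from the pose commanded when the call began, along the tool's axes at that moment; what a row does not reach only later rows make up. A row lasts 1/8 s, in which the tool goes at most 62.5 mm and 10.7 degrees, less where a joint would pass 70% of its speed; a pose out of reach is approached as far as the arm can. A call with a gripper value outside its range is refused whole. The fingers move at their own pace and stop on an object; "newtons" is the grip in N (left out, the last holds). Time passes only in rows, so rows that repeat a pose let the fingers close. It gives the time, the measured TCP pose, the force and the opening at its end, in the units of the state.
- r.get_state(): the state, without advancing time (a new reading comes with each control period).
- capture(name): name is "scene" or "side" or "wrist"; returns a dict with "image" (400x640x3 uint8, red, green, blue), "z_map" (400x640 float32, m along the optical axis (not along the pixel's ray), 0 where there is no reading), "fx", "fy", "cx", "cy" (pixels), "pose" (4x4, takes a point from camera to world coordinates). Camera axes: x right, y down, z forward; pixel columns grow to the right and rows downward; lengths in m; the calibration is good to about 2 mm. A picture is of the moment at which its call begins.
- workorder.close_job(): hands the job in, once; it reports no verdict.
Trained networks look in the newest picture that a camera, given by its name, has taken for a name from the list of things; names that differ only in an ending like _2 or _b are one class to them, and where a whole thing is asked for, a point or a joint stands for the part that bears it (a point fixed in the world has none). Each returns a list of dicts, best first, with "p" (0 to 1); they miss things now and then, are a little off and sometimes report something else, mostly with a low value. They report only what shows in the picture. A call takes as long as a camera call. They do not tell look-alikes from the thing itself.
- spotter.regions_of(camera, label): "mask" (400x640 bool, what is visible of it).
- spotter.tip_of(camera, label): "location" ([x, y, z] in m, in world coordinates, good to about 4 mm: a listed point, or the origin of a listed thing).
The state is a dict: "time_s": time; "joints": joint angles; "qd": joint speeds; "joint_torque": joint torques, N m; "tcp_pos": TCP position; "eef_rot": TCP orientation; "contact_force": force on the tool from outside, world axes, zero at the start; "moment": the same for the moment, N m; "gripper_width": finger opening in m.
Only numpy, scipy, OpenCV 4.12 (cv2) and the standard library are available. Lean on these libraries where they do the work, as an engineer would, in place of code of your own. Each camera call takes 0.05 s, during which the arm holds its last target.

## Working session

There is one attempt and no reset: what is moved stays moved. The work goes in short steps, Python scripts to look and compute and a tool call to move; the robot and the scene stay as the last step left them, time stands still between calls to the robot, and variables do not carry over. Pictures are saved under pics/ and viewed, and the job is handed in when it is done.

Besides the shell and the picture viewer there is one more tool, called after "Request:" by a JSON object that holds its "op" and its "data", one argument or row to a line. step_arm: Moves the arm, as the interface text tells. Its arguments: {"type":"object","properties":{"motion":{"type":"array","items":{"type":"array","items":{"type":"number"}}},"newtons":{"type":"number"}},"required":["motion"]}

```bash
ls; mkdir -p pics; python3 - <<'E'
from plant import r,capture,workorder,spotter
import cv2,numpy as np
print(r.get_state())
for n in ["scene","side","wrist"]:
    c=capture(n); cv2.imwrite(f"pics/{n}0.png",c["image"][:,:,::-1]); print(n,c["fx"],c["cx"],c["cy"],np.round(c["pose"],3).tolist())
    for l in ["handle_grip","rod_end","jar","stand"]:
        print(n,l,[(round(d["p"],2),np.round(d["location"],4).tolist()) for d in spotter.tip_of(n,l)][:5])
E
```

```text
pics
{'time_s': 0.0, 'joints': array([ 7.98755978e+01,  2.05894824e+01,  6.36219333e-01, -2.01709881e-02,
       -7.01356292e+01, -1.65061630e+01]), 'qd': array([-0.0114904 , -0.03793837,  0.05450576,  0.07248407, -0.08254093,
        0.0337994 ]), 'joint_torque': array([-1.38759264e-03, -5.82715845e+01,  2.93074769e+01,  6.99772239e+00,
        7.13321962e-03, -1.78126411e-04]), 'tcp_pos': array([0.30238684, 0.60298931, 0.24466312]), 'eef_rot': array([ 1.79909383e+02, -7.07745158e-03, -2.66374283e+01]), 'contact_force': array([ 0.00810682, -0.10460441, -1.0190505 ]), 'moment': array([-0.01229753, -0.0214212 , -0.04738789]), 'gripper_width': 0.08793371915300419}
scene 408.7772789975535 320.6517453691533 191.68307692523487 [[0.886, -0.252, 0.389, -0.003], [-0.463, -0.501, 0.731, -1.236], [0.01, -0.828, -0.561, 0.986], [0.0, 0.0, 0.0, 1.0]]
scene handle_grip [(0.75, [0.5656, -0.4723, 0.0014]), (0.64, [0.5636, -0.3343, 0.2986])]
scene rod_end [(0.58, [0.5666, -0.3354, 0.1684])]
scene jar [(0.81, [0.5689, -0.3384, 0.0131]), (0.75, [0.4943, -0.5505, -0.002]), (0.62, [0.4414, -0.3728, 0.0015]), (0.52, [0.5656, -0.4726, -0.0002]), (0.46, [0.5802, -0.5733, -0.0049])]
scene stand []
side 426.4740044162657 316.0494059728332 194.95042184549695 [[0.549, -0.69, 0.472, -0.04], [-0.836, -0.451, 0.312, -0.56], [-0.002, -0.566, -0.824, 1.192], [0.0, 0.0, 0.0, 1.0]]
side handle_grip [(0.79, [0.5674, -0.3385, 0.2984])]
side rod_end [(0.89, [0.5631, -0.3367, 0.1658])]
side jar [(0.93, [0.5777, -0.5737, 0.0052]), (0.69, [0.5619, -0.3339, 0.0112]), (0.65, [0.4411, -0.3727, -0.0025]), (0.62, [0.4969, -0.5507, 0.0005])]
side stand []
wrist 357.21871090378795 317.09446372091355 198.60280111929578 [[-0.449, -0.862, -0.235, 0.367], [-0.894, 0.433, 0.119, 0.573], [-0.001, 0.263, -0.965, 0.385], [0.0, 0.0, 0.0, 1.0]]
wrist handle_grip []
wrist rod_end []
wrist jar []
wrist stand []
```

View pics/scene0.png

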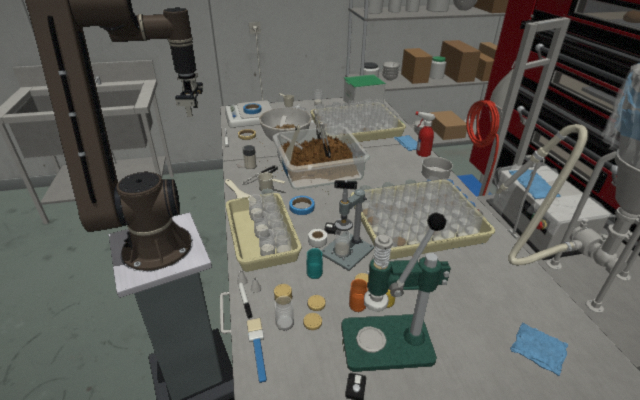

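View pics/side0.png

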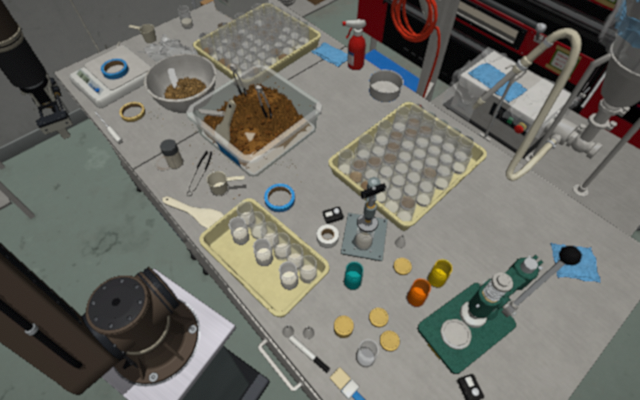

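The hold-down is at about (345,220) in scene and (370,215) in side. The black bar handle sits at (345,185) and (373,190). The green press is a separate fixture. Next I'll measure the bar's direction and the surroundings.

```bash
cat > h.py <<'E'
from plant import r,capture,workorder,spotter
import cv2,numpy as np
def cloud(c):
    z=c["z_map"]; v,u=np.mgrid[:z.shape[0],:z.shape[1]]
    P=np.stack([(u-c["cx"])/c["fx"]*z,(v-c["cy"])/c["fy"]*z,z],-1)
    return P@c["pose"][:3,:3].T+c["pose"][:3,3], z>0
def crop(c,u,v,w,h,k,name):
    im=c["image"][v:v+h,u:u+w,::-1]; cv2.imwrite(name,cv2.resize(im,None,fx=k,fy=k,interpolation=cv2.INTER_CUBIC))
def bar(n,c=None,zlo=.27,zhi=.34,ctr=(.566,-.336)):
    c=c or capture(n); P,ok=cloud(c)
    m=ok&(np.hypot(P[...,0]-ctr[0],P[...,1]-ctr[1])<.06)&(P[...,2]>zlo)&(P[...,2]<zhi)
    return c,P,m
E
python3 - <<'E'
from h import *
for n,(u,v) in dict(scene=(280,160),side=(310,160)).items():
    c,P,m=bar(n)
    crop(c,u,v,130,110,6,f"pics/{n}1.png")
    Q=P[m]; print(n,len(Q),Q.min(0),Q.max(0))
    top=np.percentile(Q[:,2],95); T=Q[Q[:,2]>top-.006]
    print(" top",top,len(T),T.mean(0)); 
    rr=cv2.minAreaRect((T[:,:2]*1000).astype(np.float32)); print(rr)
    for mk in spotter.regions_of(n,"clamp_handle")[:2]:
        M=mk["mask"]; q=P[M]; print(mk["p"],M.sum(),np.median(q,0)); qq=q[(q[:,2]>.25)]
        if len(qq)>10:
            d=qq[:,:2]-qq[:,:2].mean(0); w,V=np.linalg.eigh(np.cov(d.T)); print(qq.mean(0),np.degrees(np.arctan2(V[1,1],V[0,1])),2*np.sqrt(3*w))
    for l in ["roll","loose_lid","loose_nozzle","loose_tally","blue_roll","cup"]:
        print(l,[(round(d["p"],2),np.round(d["location"],3).tolist()) for d in spotter.tip_of(n,l)][:3])
E
```

```text
scene 207 [ 0.53022414 -0.3603672   0.27065998] [ 0.58815975 -0.31553189  0.31393279]
 top 0.3120527721352342 66 [ 0.56038673 -0.33902503  0.31004294]
((559.8206787109375, -337.4023742675781), (16.05263328552246, 67.48855590820312), 56.08941650390625)
0.58 176 [ 0.55733756 -0.34017871  0.30194752]
[ 0.5577692  -0.33968245  0.30066249] 145.70238249085205 [0.00927536 0.06292223]
roll [(0.75, [0.529, -0.228, 0.002])]
loose_lid [(0.62, [0.563, -0.47, 0.003])]
loose_nozzle [(0.45, [0.561, -0.014, -0.0]), (0.34, [0.566, -0.336, 0.3])]
loose_tally [(0.51, [0.603, -0.197, 0.004])]
blue_roll [(0.65, [0.561, -0.016, -0.002])]
cup [(0.78, [0.502, 0.162, -0.001])]
side 244 [ 0.53343607 -0.35954889  0.27010937] [ 0.59551296 -0.31379694  0.31458554]
 top 0.31190724570632755 125 [ 0.56355214 -0.3365533   0.30945548]
((564.5802612304688, -336.765869140625), (15.462607383728027, 67.95661163330078), 55.387081146240234)
0.64 236 [ 0.56074498 -0.33801452  0.3063888 ]
[ 0.55565145 -0.33921632  0.3097089 ] -162.46398574005124 [0.05383904 0.20877836]
roll [(0.88, [0.528, -0.233, -0.006])]
loose_lid [(0.48, [0.567, -0.473, -0.001])]
loose_nozzle [(0.65, [0.634, -0.431, -0.002])]
loose_tally [(0.55, [0.605, -0.198, 0.001])]
blue_roll [(0.62, [0.563, -0.017, 0.003])]
cup [(0.95, [0.502, 0.163, 0.001])]
```

View pics/scene1.png

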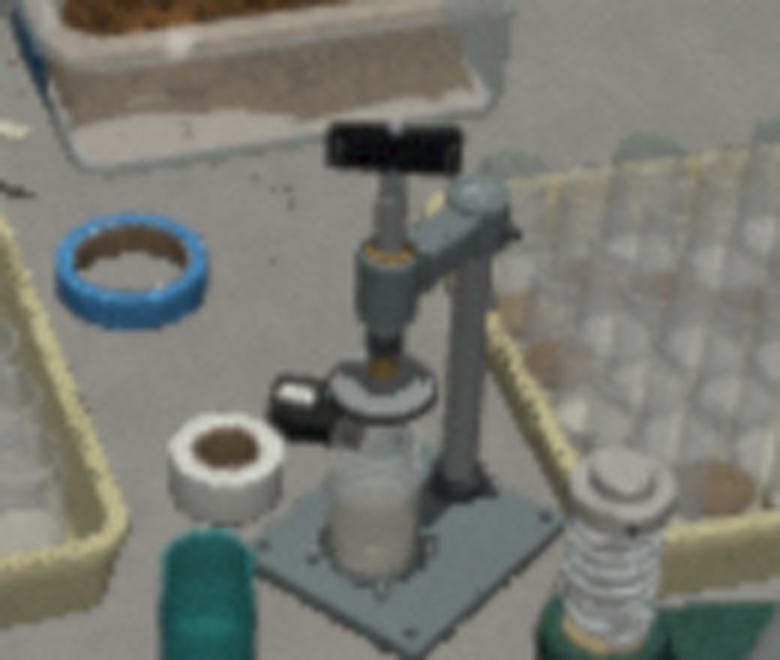

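View pics/side1.png

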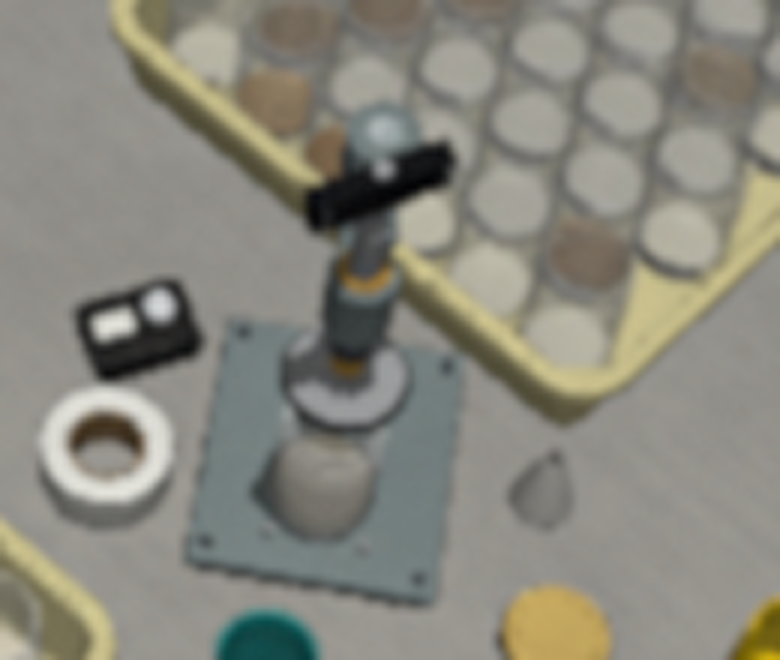

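```bash
cat >> h.py <<'E'
def st():
    s=r.get_state(); print("t",round(s["time_s"],2),"p",np.round(s["tcp_pos"],4),"rot",np.round(s["eef_rot"],2),"j",np.round(s["joints"],1),"F",np.round(s["contact_force"],2),"M",np.round(s["moment"],2),"w",round(s["gripper_width"],4)); return s
def go(x,y,z,yaw,s=None):
    s=s or st(); a=np.radians(s["eef_rot"][2]); d=np.array([x,y,z])-s["tcp_pos"]
    t=[np.cos(a)*d[0]+np.sin(a)*d[1], np.sin(a)*d[0]-np.cos(a)*d[1], -d[2]]
    print("shift",np.round(t,4),"roll",round(-np.radians((yaw-np.degrees(a)+180)%360-180),4),"(or -/+2pi)")
E

```

Request:
{"op": "step_arm", "data": {
  "motion": [
    [0.0876, 0, 0, -0.04, 0.18],
    [0.0876, 0, 0, -0.08, 0.36],
    [0.0876, 0, 0, -0.12, 0.54],
    [0.0876, 0, 0, -0.15, 0.72],
    [0.0876, 0, 0, -0.16, 0.9]
  ]
}}

```text
time_s: 2.17
tcp_pos: [0.3028, 0.6037, 0.4083]
eef_rot: [-179.9, 0.2, -78.5]
contact_force: [0.1, -0.0, -0.3]
gripper_width: 0.0875
```

```bash
python3 - <<'E'
from h import *
s=st(); go(.564,-.337,.42,145.7,s); go(.47,.3,.42,-90,s)
E
```

```text
t 2.17 p [0.3028 0.6037 0.4083] rot [-179.9     0.18  -78.53] j [ 79.9  17.7  17.1   0.  -89.2 -68.4] F [ 0.05 -0.04 -0.33] M [ 0.09  0.   -0.03] w 0.0875
shift [ 0.9739 -0.069  -0.0117] roll 2.3695 (or -/+2pi)
shift [ 0.3309 -0.1035 -0.0117] roll 0.2001 (or -/+2pi)
```

Request:
{"op": "step_arm", "data": {
  "motion": [
    [0.0876, 0.06, -0.01, -0.01, 0.16],
    [0.0876, 0.12, -0.02, -0.01, 0.32],
    [0.0876, 0.18, -0.03, -0.01, 0.48],
    [0.0876, 0.24, -0.03, -0.01, 0.64],
    [0.0876, 0.3, -0.03, -0.01, 0.8]
  ]
}}

```text
time_s: 2.8
tcp_pos: [0.3934, 0.3138, 0.4158]
eef_rot: [-180.0, 0.0, -124.3]
contact_force: [1.0, 0.0, 0.2]
gripper_width: 0.0878
```

```bash
python3 - <<'E'
from h import *
go(.564,-.337,.42,145.7)
E
```

```text
t 2.8 p [0.3934 0.3138 0.4158] rot [-1.8000e+02  4.0000e-02 -1.2433e+02] j [ 61.    0.2  -3.    0.  -86.8 -95.3] F [1.03 0.05 0.22] M [ 0.07 -0.24  0.03] w 0.0878
shift [ 0.4413 -0.5079 -0.0042] roll 1.5703 (or -/+2pi)
```

Request:
{"op": "step_arm", "data": {
  "motion": [
    [0.0876, 0.04, -0.045, 0, 0.16],
    [0.0876, 0.08, -0.09, 0, 0.32],
    [0.0876, 0.12, -0.135, 0, 0.48],
    [0.0876, 0.16, -0.18, 0, 0.64],
    [0.0876, 0.2, -0.225, 0, 0.8]
  ]
}}

```text
time_s: 3.42
tcp_pos: [0.4678, 0.0222, 0.4161]
eef_rot: [180.0, 0.1, -170.1]
contact_force: [1.2, 0.2, 0.4]
gripper_width: 0.088
```

```bash
python3 - <<'E'
from h import *
go(.564,-.337,.42,145.7)
E
```

```text
t 3.42 p [0.4678 0.0222 0.4161] rot [ 1.7998e+02  8.0000e-02 -1.7014e+02] j [  26.9   -3.5   -6.4    0.   -86.9 -107. ] F [1.21 0.18 0.36] M [ 0.1  -0.31  0.04] w 0.088
shift [-0.0333 -0.3704 -0.0039] roll 0.7707 (or -/+2pi)
```

Request:
{"op": "step_arm", "data": {
  "motion": [
    [0.0876, -0.005, -0.06, 0, 0.16],
    [0.0876, -0.01, -0.12, 0, 0.32],
    [0.0876, -0.015, -0.18, 0, 0.48],
    [0.0876, -0.02, -0.24, 0, 0.64],
    [0.0876, -0.025, -0.3, 0, 0.75]
  ]
}}

```text
time_s: 4.05
tcp_pos: [0.5454, -0.2688, 0.4158]
eef_rot: [180.0, 0.0, 146.9]
contact_force: [0.8, 1.4, 1.2]
gripper_width: 0.0876
```

```bash
python3 - <<'E'
from h import *
go(.564,-.337,.42,145.7)
E
```

```text
t 4.05 p [ 0.5454 -0.2688  0.4158] rot [1.7998e+02 3.0000e-02 1.4690e+02] j [  -7.9   10.9    9.    -0.   -88.1 -115.2] F [0.84 1.41 1.25] M [ 0.06 -0.32 -0.02] w 0.0876
shift [-0.0528 -0.0469 -0.0042] roll 0.021 (or -/+2pi)
```

Request:
{"op": "step_arm", "data": {
  "motion": [
    [0.0876, -0.03, -0.02, 0, 0.02],
    [0.0876, -0.05, -0.045, 0, 0.02],
    [0.0876, -0.05, -0.045, 0, 0.02]
  ]
}}

```text
time_s: 4.42
tcp_pos: [0.5627, -0.3336, 0.4142]
eef_rot: [-180.0, -0.1, 145.9]
contact_force: [0.2, 0.5, 0.2]
gripper_width: 0.0876
```

```bash
python3 - <<'E'
from h import *
s=st()
for n in ["wrist","scene","side"]:
    c,P,m=bar(n,zlo=.30,zhi=.32)
    if n=="wrist": cv2.imwrite("pics/wrist2.png",c["image"][:,:,::-1])
    T=P[m]; 
    if len(T)<10: print(n,len(T)); continue
    if n=="wrist":
        z=np.median(T[:,2]); print("medz",z); T=T[abs(T[:,2]-z)<.004]
    print(n,len(T),T.mean(0),cv2.minAreaRect((T[:,:2]*1000).astype(np.float32)))
    for l in ["handle_grip","rod_end"]: print(l,[(round(d["p"],2),np.round(d["location"],4).tolist()) for d in spotter.tip_of(n,l)][:3])
E
```

```text
t 4.42 p [ 0.5627 -0.3336  0.4142] rot [-1.7996e+02 -1.0000e-01  1.4586e+02] j [ -13.6   15.7   15.1    0.   -89.5 -110.5] F [0.22 0.52 0.17] M [ 0.01 -0.18 -0.02] w 0.0876
medz 0.30974159703496484
wrist 1750 [ 0.56407334 -0.33341846  0.30957472] ((565.1905517578125, -334.31982421875), (14.757845878601074, 68.4363784790039), 56.209686279296875)
handle_grip [(0.85, [0.5623, -0.3365, 0.2968])]
rod_end [(0.87, [0.5643, -0.3359, 0.1656])]
scene 108 [ 0.55892132 -0.33916628  0.30741975] ((559.9480590820312, -337.2143859863281), (19.107906341552734, 68.1104507446289), 54.44441604614258)
handle_grip [(0.71, [0.5662, -0.3331, 0.3017])]
rod_end [(0.97, [0.5694, -0.3359, 0.1663])]
side 155 [ 0.56152617 -0.33655984  0.30795694] ((564.1502685546875, -336.76483154296875), (15.093210220336914, 69.42922973632812), 54.737998962402344)
handle_grip [(0.51, [0.5628, -0.3394, 0.2987])]
rod_end [(0.58, [0.5636, -0.34, 0.1636])]
```

View pics/wrist2.png

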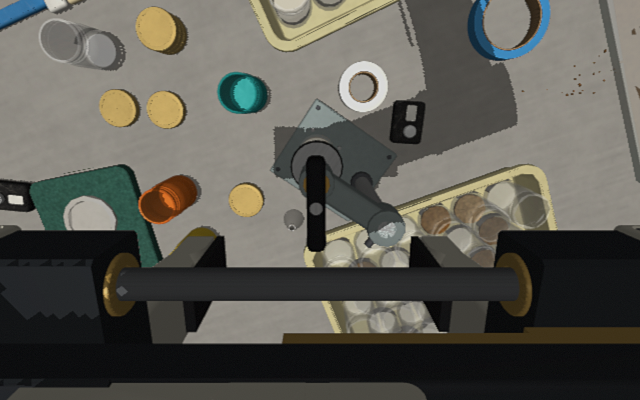

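```bash
python3 - <<'E'
from h import *
go(.5645,-.3352,.303,145.8)
E
```

```text
t 4.88 p [ 0.5628 -0.331   0.4161] rot [1.7998e+02 4.0000e-02 1.4606e+02] j [ -13.4   15.5   15.    -0.   -89.5 -110.6] F [-0.77  0.07 -0.66] M [-0.04 -0.16  0.05] w 0.0878
shift [-0.0037 -0.0026  0.1131] roll 0.0046 (or -/+2pi)
```

Request:
{"op": "step_arm", "data": {
  "motion": [
    [0.0876, -0.0035, -0.0025, 0.03, 0],
    [0.0876, -0.0035, -0.0025, 0.07, 0],
    [0.0876, -0.0035, -0.0025, 0.09, 0],
    [0.0876, -0.0035, -0.0025, 0.1, 0],
    [0.0876, -0.0035, -0.0025, 0.1, 0]
  ]
}}

```text
time_s: 5.5
tcp_pos: [0.5643, -0.3356, 0.3156]
eef_rot: [-180.0, -0.0, 146.0]
contact_force: [-0.3, 0.6, 0.3]
gripper_width: 0.0877
```

```bash
python3 - <<'E'
from h import *
c=capture("wrist");cv2.imwrite("pics/wrist3.png",c["image"][:,:,::-1])
_,P,m=bar("wrist",c,zlo=.30,zhi=.32);T=P[m]
print(len(T),np.median(T,0),cv2.minAreaRect((T[:,:2]*1000).astype(np.float32)))
go(.5645,-.3352,.303,145.8)
E
```

```text
5345 [ 0.5546294  -0.32801911  0.3097445 ] ((556.5896606445312, -330.39715576171875), (94.4808349609375, 72.80094146728516), 19.73891830444336)
t 5.55 p [ 0.5646 -0.3358  0.3164] rot [-1.8000e+02  6.0000e-02  1.4603e+02] j [ -13.8   16.9    4.6    0.   -77.6 -110.2] F [-0.36 -0.26 -0.2 ] M [-0.08 -0.21  0.02] w 0.0876
shift [0.0004 0.0004 0.0134] roll 0.004 (or -/+2pi)
```

View pics/wrist3.png

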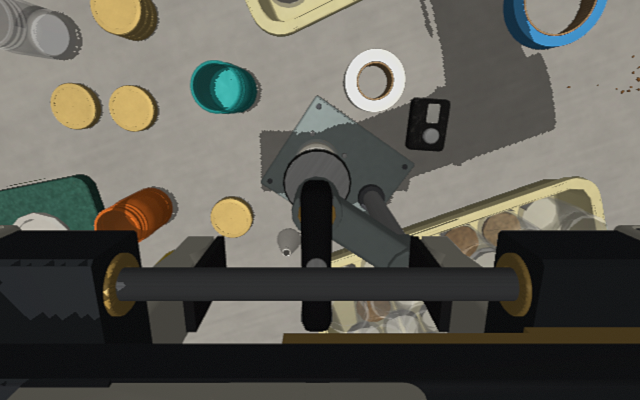

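Request:
{"op": "step_arm", "data": {
  "motion": [
    [0.0876, 0, 0, 0.008, 0],
    [0.0876, 0, 0, 0.0135, 0],
    [0.05, 0, 0, 0.0135, 0],
    [0.03, 0, 0, 0.0135, 0],
    [0.01, 0, 0, 0.0135, 0]
  ],
  "newtons": 8
}}

```text
time_s: 6.18
tcp_pos: [0.5644, -0.3358, 0.3023]
eef_rot: [180.0, 0.0, 146.0]
contact_force: [0.1, 0.5, -0.6]
gripper_width: 0.0629
```

Request:
{"op": "step_arm", "data": {
  "motion": [
    [0.005, 0, 0, 0, 0],
    [0.005, 0, 0, 0, 0],
    [0.005, 0, 0, 0, 0]
  ],
  "newtons": 8
}}

```text
time_s: 6.55
tcp_pos: [0.5643, -0.3357, 0.3021]
eef_rot: [180.0, 0.0, 146.0]
contact_force: [0.1, 0.2, -0.6]
gripper_width: 0.0329
```

```bash
python3 - <<'E'
from h import *
st()
E
```

```text
t 6.55 p [ 0.5643 -0.3357  0.3021] rot [180.     0.   146.01] j [ -13.8   17.2    3.2    0.   -76.  -110.2] F [ 0.07  0.17 -0.61] M [-0.   -0.17 -0.01] w 0.0329
```

Closing slowly (about 80 mm/s).

Request:
{"op": "step_arm", "data": {
  "motion": [
    [0.005, 0, 0, 0, 0],
    [0.005, 0, 0, 0, 0],
    [0.005, 0, 0, 0, 0],
    [0.005, 0, 0, 0, 0]
  ],
  "newtons": 8
}}

```text
time_s: 7.05
tcp_pos: [0.5639, -0.3362, 0.3021]
eef_rot: [-180.0, -0.0, 146.0]
contact_force: [-1.5, -3.9, -0.1]
gripper_width: 0.0137
```

```bash
python3 - <<'E'
from h import *
st()
E
```

```text
t 7.05 p [ 0.5639 -0.3362  0.3021] rot [-1.7996e+02 -1.0000e-02  1.4599e+02] j [ -13.8   17.2    3.2    0.   -76.  -110.2] F [-1.49 -3.89 -0.12] M [-1.37  0.67  0.06] w 0.0137
```

Request:
{"op": "step_arm", "data": {
  "motion": [
    [0.005, 0, -0.0007, 0, 0],
    [0.005, 0, -0.0007, 0, 0],
    [0.005, 0, -0.0007, 0, 0]
  ],
  "newtons": 30
}}

```text
time_s: 7.42
tcp_pos: [0.5638, -0.3364, 0.3021]
eef_rot: [-180.0, -0.0, 146.0]
contact_force: [-1.8, -3.6, -0.3]
gripper_width: 0.0138
```

Request:
{"op": "step_arm", "data": {
  "motion": [
    [0.005, 0, 0, 0, -0.1],
    [0.005, 0, 0, 0, -0.2],
    [0.005, 0, 0, 0, -0.2]
  ]
}}

```text
time_s: 7.8
tcp_pos: [0.5641, -0.3369, 0.3021]
eef_rot: [-180.0, 0.0, 157.5]
contact_force: [-0.7, -6.1, -1.0]
gripper_width: 0.0138
```

```bash
python3 - <<'E'
from h import *
st()
E
```

```text
t 7.8 p [ 0.5641 -0.3369  0.3021] rot [-1.7996e+02  4.0000e-02  1.5754e+02] j [-13.8  17.2   3.2   0.1 -75.9 -98.6] F [-0.74 -6.1  -0.96] M [-2.36  0.25 -0.01] w 0.0138
```

Request:
{"op": "step_arm", "data": {
  "motion": [
    [0.005, -0.0003, -0.0012, 0, -0.1],
    [0.005, -0.0003, -0.0012, 0, -0.2],
    [0.005, -0.0003, -0.0012, 0, -0.3],
    [0.005, -0.0003, -0.0012, 0, -0.3]
  ]
}}

```text
time_s: 8.3
tcp_pos: [0.5643, -0.3369, 0.3021]
eef_rot: [180.0, 0.1, 174.6]
contact_force: [-0.6, 1.1, 1.7]
gripper_width: 0.0139
```

```bash
python3 - <<'E'
from h import *
st(); c=capture("side"); crop(c,310,160,130,110,6,"pics/side4.png")
E
```

```text
t 8.3 p [ 0.5643 -0.3369  0.3021] rot [1.7995e+02 6.0000e-02 1.7465e+02] j [-13.9  17.3   3.3  -0.1 -76.  -81.4] F [-0.58  1.09  1.66] M [ 0.34 -0.28  0.05] w 0.0139
```

View pics/side4.png

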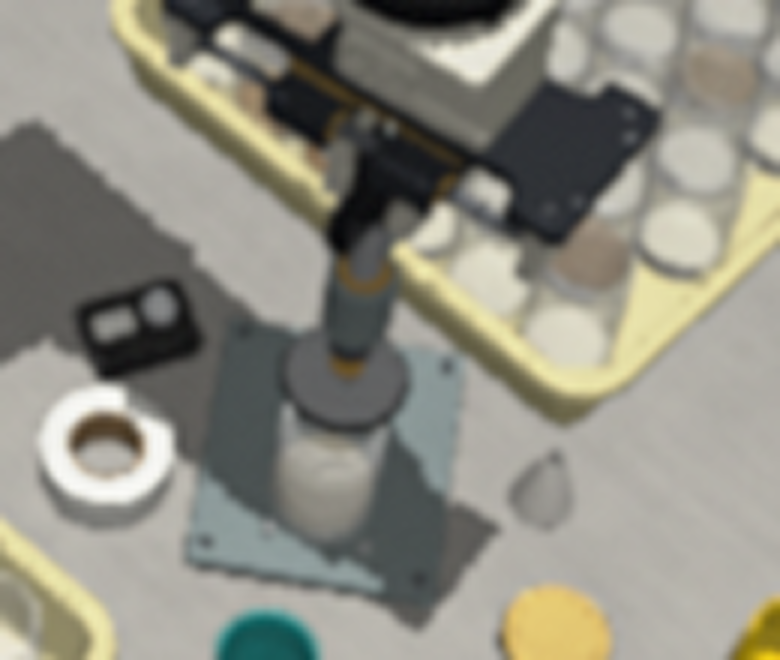

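The bar (375,185 in the crop) is turning with the jaws, so I'll keep going to the unlocked stop.

Request:
{"op": "step_arm", "data": {
  "motion": [
    [0.005, 0, 0, 0, -0.12],
    [0.005, 0, 0, 0, -0.24],
    [0.005, 0, 0, 0, -0.36],
    [0.005, 0, 0, 0, -0.45],
    [0.005, 0, 0, 0, -0.45]
  ]
}}

```text
time_s: 8.98
tcp_pos: [0.5643, -0.3365, 0.3021]
eef_rot: [180.0, 0.1, -159.7]
contact_force: [1.1, 5.2, 2.2]
gripper_width: 0.0139
```

```bash
python3 - <<'E'
from h import *
st()
E
```

```text
t 8.97 p [ 0.5643 -0.3365  0.3021] rot [ 1.7996e+02  8.0000e-02 -1.5965e+02] j [-13.9  17.3   3.3  -0.1 -76.  -55.8] F [1.07 5.21 2.22] M [ 1.87 -0.61  0.07] w 0.0139
```

Request:
{"op": "step_arm", "data": {
  "motion": [
    [0.005, 0, 0, 0, -0.05],
    [0.005, 0, 0, 0, -0.05]
  ]
}}

```text
time_s: 9.22
tcp_pos: [0.5642, -0.3368, 0.302]
eef_rot: [180.0, 0.1, -156.9]
contact_force: [2.5, 4.5, 1.8]
gripper_width: 0.0137
```

```bash
python3 - <<'E'
from h import *
st()
E
```

```text
t 9.22 p [ 0.5642 -0.3368  0.302 ] rot [ 1.7997e+02  7.0000e-02 -1.5687e+02] j [-13.9  17.3   3.3  -0.1 -76.  -53. ] F [2.51 4.5  1.8 ] M [ 2.14 -0.81 -0.37] w 0.0137
```

Request:
{"op": "step_arm", "data": {
  "motion": [
    [0.005, -0.0006, 0.0006, 0, 0.02],
    [0.005, -0.0006, 0.0006, 0.002, 0.02],
    [0.005, -0.0006, 0.0006, 0.005, 0.02],
    [0.005, -0.0006, 0.0006, 0.008, 0.02],
    [0.005, -0.0006, 0.0006, 0.008, 0.02]
  ]
}}

```text
time_s: 9.85
tcp_pos: [0.5641, -0.3365, 0.2933]
eef_rot: [180.0, -0.0, -157.9]
contact_force: [3.1, 4.3, -1.7]
gripper_width: 0.0141
```

```bash
python3 - <<'E'
from h import *
st()
c=capture("side")
for l in ["rod_end","handle_grip"]: print(l,[(round(d["p"],2),np.round(d["location"],4).tolist()) for d in spotter.tip_of("side",l)][:3])
st()
E
```

```text
t 9.85 p [ 0.5641 -0.3365  0.2933] rot [ 1.7997e+02 -1.0000e-02 -1.5785e+02] j [-13.9  17.5   2.5  -0.  -75.  -54. ] F [ 3.07  4.28 -1.71] M [ 1.85 -1.29 -0.14] w 0.0141
rod_end [(0.65, [0.5631, -0.3391, 0.1542])]
handle_grip [(0.58, [0.5643, -0.3403, 0.2878])]
t 10.0 p [ 0.5641 -0.3365  0.2933] rot [ 1.7996e+02 -1.0000e-02 -1.5785e+02] j [-13.9  17.5   2.5  -0.  -75.  -54. ] F [ 3.35  3.22 -2.85] M [ 1.79 -1.46 -0.13] w 0.0139
```

Request:
{"op": "step_arm", "data": {
  "motion": [
    [0.005, -0.0007, 0.0005, 0.002, 0],
    [0.005, -0.0007, 0.0005, 0.004, 0],
    [0.005, -0.0007, 0.0005, 0.006, 0],
    [0.005, -0.0007, 0.0005, 0.006, 0],
    [0.005, -0.0007, 0.0005, 0.006, 0]
  ]
}}

```text
time_s: 10.62
tcp_pos: [0.5644, -0.3361, 0.2878]
eef_rot: [180.0, -0.0, -157.8]
contact_force: [1.5, 2.1, 0.2]
gripper_width: 0.014
```

```bash
cat >> h.py <<'E'
def favg(n="side",k=4):
    F=[];
    for i in range(k):
        c=capture(n); s=r.get_state(); F.append(np.r_[s["contact_force"],s["moment"][2]])
    print("Favg",np.round(np.mean(F,0),2),"sd",np.round(np.std(F,0),2),"z",round(s["tcp_pos"][2],4)); return c
def pad(c,base=None):
    P,ok=cloud(c); R=np.hypot(P[...,0]-.564,P[...,1]+.3368)
    m=ok&(R<.034)&(R>.012)&(P[...,2]>.095)&(P[...,2]<.16); return P[m]
E
python3 - <<'E'
from h import *
c=favg("side",3); crop(c,340,190,70,70,8,"pics/side5.png")
for n in ["side","scene"]:
    c=capture(n); Q=pad(c); print(n,len(Q),np.percentile(Q[:,2],[2,25,50,75,98]))
crop(c,310,170,70,100,6,"pics/scene5.png")
st()
E
```

```text
Favg [ 1.7   2.   -1.28 -0.13] sd [0.9  0.49 0.14 0.03] z 0.2879
side 276 [0.0970663  0.12595926 0.129219   0.1308743  0.13394683]
scene 194 [0.09586586 0.10859126 0.12933051 0.13095582 0.13442836]
t 10.88 p [ 0.5644 -0.336   0.2879] rot [ 1.7999e+02 -2.0000e-02 -1.5784e+02] j [-13.8  17.6   1.9   0.  -74.3 -54.1] F [ 2.41  0.87 -0.86] M [ 0.78 -0.74 -0.11] w 0.0135
```

View pics/scene5.png

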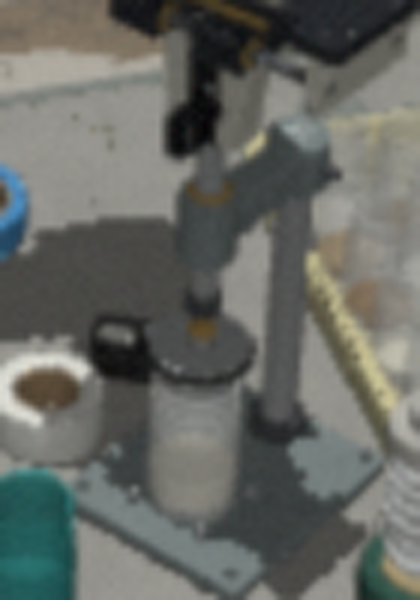

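Request:
{"op": "step_arm", "data": {
  "motion": [
    [0.005, 0, 0, 0.002, 0],
    [0.005, 0, 0, 0.004, 0],
    [0.005, 0, 0, 0.006, 0],
    [0.005, 0, 0, 0.006, 0],
    [0.005, 0, 0, 0.006, 0]
  ]
}}

```text
time_s: 11.5
tcp_pos: [0.5644, -0.336, 0.2818]
eef_rot: [180.0, -0.0, -157.8]
contact_force: [0.2, 0.9, 0.7]
gripper_width: 0.014
```

```bash
cat >> h.py <<'E'
def padtop(k=1):
    for n in ["side","scene"]:
        c=capture(n); Q=pad(c); s=r.get_state(); z=s["tcp_pos"][2]
        h,e=np.histogram(Q[:,2],bins=np.arange(.10,.15,.001)); w=np.convolve(h,np.ones(5),"same"); c0=e[w.argmax()]+.0005
        t=np.median(Q[abs(Q[:,2]-c0)<.003,2]); print(n,"padtop",round(t,4),"n",w.max(),"tcp-pad",round(z-t,4),"F",np.round(s["contact_force"],1))
E
python3 - <<'E'
from h import *
favg("side",3); padtop(); st()
E
```

```text
Favg [ 0.84  1.27 -0.56 -0.11] sd [0.23 0.03 0.45 0.04] z 0.2818
side padtop 0.1239 n 166.0 tcp-pad 0.1579 F [ 2.2  1.8 -1.4]
scene padtop 0.1242 n 111.0 tcp-pad 0.1576 F [ 0.8  0.7 -1.4]
t 11.75 p [ 0.5644 -0.336   0.2818] rot [ 1.7998e+02 -1.0000e-02 -1.5784e+02] j [-13.8  17.8   1.4  -0.  -73.6 -54. ] F [ 0.75  0.7  -1.38] M [ 0.58 -0.61 -0.09] w 0.0138
```

Request:
{"op": "step_arm", "data": {
  "motion": [
    [0.005, 0, 0, 0.002, 0],
    [0.005, 0, 0, 0.004, 0],
    [0.005, 0, 0, 0.004, 0],
    [0.005, 0, 0, 0.004, 0]
  ]
}}

```text
time_s: 12.25
tcp_pos: [0.5645, -0.336, 0.2779]
eef_rot: [180.0, -0.0, -157.8]
contact_force: [0.7, 1.0, 0.6]
gripper_width: 0.0137
```

```bash
python3 - <<'E'
from h import *
favg("side",3); padtop()
E
```

```text
Favg [ 1.4   1.4   0.28 -0.09] sd [0.4  0.43 0.15 0.04] z 0.278
side padtop 0.1204 n 148.0 tcp-pad 0.1576 F [ 0.7  0.7 -0.9]
scene padtop 0.1204 n 105.0 tcp-pad 0.1576 F [ 1.2  0.7 -0.7]
```

Request:
{"op": "step_arm", "data": {
  "motion": [
    [0.005, 0, 0, 0.002, 0],
    [0.005, 0, 0, 0.003, 0],
    [0.005, 0, 0, 0.003, 0],
    [0.005, 0, 0, 0.003, 0]
  ]
}}

```text
time_s: 13.0
tcp_pos: [0.5645, -0.336, 0.275]
eef_rot: [180.0, -0.0, -157.8]
contact_force: [2.0, 2.7, 0.8]
gripper_width: 0.014
```

```bash
python3 - <<'E'
from h import *
favg("side",3); padtop()
E
```

```text
Favg [ 1.12  1.04  0.72 -0.08] sd [0.24 0.24 0.37 0.02] z 0.275
side padtop 0.117 n 150.0 tcp-pad 0.158 F [1.2 2.2 1.5]
scene padtop 0.1175 n 108.0 tcp-pad 0.1575 F [0.4 2.3 0.5]
```

Request:
{"op": "step_arm", "data": {
  "motion": [
    [0.005, 0, 0, 0.001, 0],
    [0.005, 0, 0, 0.002, 0],
    [0.005, 0, 0, 0.002, 0],
    [0.005, 0, 0, 0.002, 0]
  ]
}}

```text
time_s: 13.75
tcp_pos: [0.5645, -0.336, 0.273]
eef_rot: [180.0, -0.0, -157.8]
contact_force: [1.5, 1.1, 1.8]
gripper_width: 0.0138
```

```bash
python3 - <<'E'
from h import *
favg("side",3); padtop()
E
```

```text
Favg [ 0.47  1.49  0.88 -0.14] sd [0.18 0.24 0.63 0.02] z 0.273
side padtop 0.1148 n 158.0 tcp-pad 0.1582 F [1.1 1.4 0.4]
scene padtop 0.1148 n 108.0 tcp-pad 0.1582 F [0.8 0.7 0.2]
```

Request:
{"op": "step_arm", "data": {
  "motion": [
    [0.005, 0, 0, 0.001, 0],
    [0.005, 0, 0, 0.002, 0],
    [0.005, 0, 0, 0.002, 0],
    [0.005, 0, 0, 0.002, 0]
  ]
}}

```text
time_s: 14.5
tcp_pos: [0.5645, -0.336, 0.271]
eef_rot: [180.0, -0.0, -157.8]
contact_force: [1.4, 2.1, 0.4]
gripper_width: 0.014
```

```bash
python3 - <<'E'
from h import *
favg("side",3); padtop()
E
```

```text
Favg [ 1.59  1.57  1.09 -0.12] sd [0.77 0.14 0.06 0.01] z 0.271
side padtop 0.1133 n 159.0 tcp-pad 0.1576 F [0.8 2.5 0.4]
scene padtop 0.113 n 101.0 tcp-pad 0.1579 F [0.9 0.6 0.5]
```

Request:
{"op": "step_arm", "data": {
  "motion": [
    [0.005, 0, 0, 0.001, 0],
    [0.005, 0, 0, 0.002, 0],
    [0.005, 0, 0, 0.002, 0],
    [0.005, 0, 0, 0.002, 0]
  ]
}}

```text
time_s: 15.25
tcp_pos: [0.5645, -0.336, 0.2692]
eef_rot: [-180.0, 0.0, -157.8]
contact_force: [1.0, 1.2, 4.1]
gripper_width: 0.0135
```

```bash
python3 - <<'E'
from h import *
favg("side",3); padtop()
c=capture("scene"); crop(c,310,190,70,80,8,"pics/scene6.png")
E
```

```text
Favg [ 0.78  1.8   3.21 -0.13] sd [0.25 0.1  0.45 0.02] z 0.2692
side padtop 0.1124 n 154.0 tcp-pad 0.1568 F [0.8 1.4 4.3]
scene padtop 0.1131 n 112.0 tcp-pad 0.1561 F [0.1 1.3 3.6]
```

View pics/scene6.png

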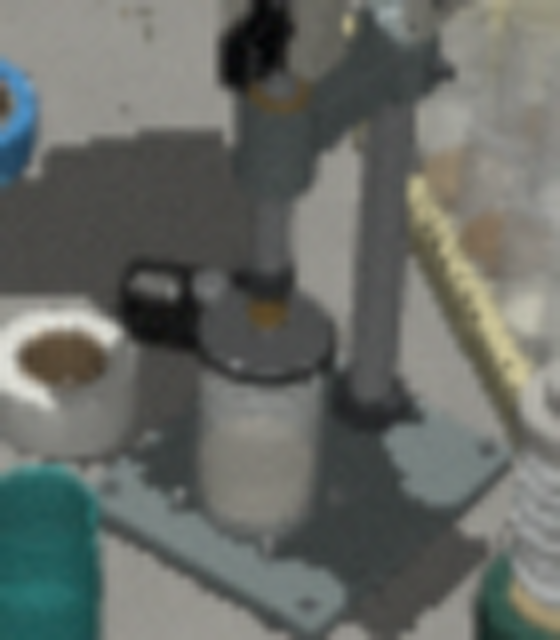

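The pad is on the mouth: the force has risen about 2.5 N and the pad top has stopped at 0.113. I'll go about 3 mm further.

Request:
{"op": "step_arm", "data": {
  "motion": [
    [0.005, 0, 0, 0.001, 0],
    [0.005, 0, 0, 0.002, 0],
    [0.005, 0, 0, 0.002, 0],
    [0.005, 0, 0, 0.002, 0]
  ]
}}

```text
time_s: 16.05
tcp_pos: [0.5646, -0.336, 0.2672]
eef_rot: [-180.0, 0.0, -157.8]
contact_force: [-0.2, 1.4, 5.0]
gripper_width: 0.0138
```

```bash
python3 - <<'E'
from h import *
favg("side",4); padtop()
E
```

```text
Favg [ 0.43  1.25  5.25 -0.12] sd [0.34 0.21 0.59 0.02] z 0.2672
side padtop 0.1126 n 156.0 tcp-pad 0.1546 F [0.1 2.5 6.2]
scene padtop 0.1131 n 99.0 tcp-pad 0.1542 F [0.8 2.3 5.2]
```

Request:
{"op": "step_arm", "data": {
  "motion": [
    [0.005, 0, 0, 0.0006, 0],
    [0.005, 0, 0, 0.0013, 0],
    [0.005, 0, 0, 0.0013, 0],
    [0.005, 0, 0, 0.0013, 0]
  ]
}}

```text
time_s: 16.85
tcp_pos: [0.5646, -0.3361, 0.2662]
eef_rot: [-180.0, 0.0, -157.8]
contact_force: [0.4, 2.2, 6.1]
gripper_width: 0.0137
```

```bash
python3 - <<'E'
from h import *
favg("side",4); padtop()
E
```

```text
Favg [ 0.04  1.21  6.24 -0.08] sd [0.14 0.39 0.17 0.05] z 0.2662
side padtop 0.1124 n 150.0 tcp-pad 0.1538 F [0.3 2.2 6.5]
scene padtop 0.1134 n 104.0 tcp-pad 0.1527 F [0.7 2.2 5.8]
```

Force is about 5.5–6 N by both measures. Now I'll lock by twisting clockwise.

Request:
{"op": "step_arm", "data": {
  "motion": [
    [0.005, 0, 0, 0, 0.1],
    [0.005, 0, 0, 0, 0.2],
    [0.005, 0, 0, 0, 0.3],
    [0.005, 0, 0, 0, 0.4],
    [0.005, 0, 0, 0, 0.4]
  ]
}}

```text
time_s: 17.77
tcp_pos: [0.5643, -0.336, 0.2662]
eef_rot: [-180.0, -0.0, 179.2]
contact_force: [-1.3, 1.6, 6.0]
gripper_width: 0.0141
```

```bash
python3 - <<'E'
from h import *
st(); padtop()
E
```

```text
t 17.77 p [ 0.5643 -0.336   0.2662] rot [-1.7999e+02 -1.0000e-02  1.7918e+02] j [-13.8  18.2  -0.1   0.  -71.8 -77. ] F [-1.32  1.65  6.03] M [ 0.95  0.2  -0.01] w 0.0141
side padtop 0.1123 n 145.0 tcp-pad 0.1538 F [-1.1  3.1  6.4]
scene padtop 0.1126 n 98.0 tcp-pad 0.1536 F [-1.   2.5  6.6]
```

Request:
{"op": "step_arm", "data": {
  "motion": [
    [0.005, 0, 0.0003, 0, 0.1],
    [0.005, 0, 0.0003, 0, 0.2],
    [0.005, 0, 0.0003, 0, 0.3],
    [0.005, 0, 0.0003, 0, 0.4],
    [0.005, 0, 0.0003, 0, 0.5]
  ]
}}

```text
time_s: 18.5
tcp_pos: [0.5631, -0.3355, 0.266]
eef_rot: [-180.0, -0.1, 150.4]
contact_force: [-6.0, 1.4, 6.7]
gripper_width: 0.0138
```

```bash
python3 - <<'E'
from h import *
st()
E
```

```text
t 18.5 p [ 0.5631 -0.3355  0.266 ] rot [-1.7995e+02 -1.3000e-01  1.5043e+02] j [-1.380e+01  1.820e+01 -1.000e-01  0.000e+00 -7.190e+01 -1.058e+02] F [-5.96  1.42  6.73] M [0.75 1.38 0.21] w 0.0138
```

Request:
{"op": "step_arm", "data": {
  "motion": [
    [0.005, 0.0009, -0.0003, 0, 0.05],
    [0.005, 0.0009, -0.0003, 0, 0.1],
    [0.005, 0.0009, -0.0003, 0, 0.14],
    [0.005, 0.0009, -0.0003, 0, 0.14]
  ]
}}

```text
time_s: 19.0
tcp_pos: [0.5629, -0.3355, 0.266]
eef_rot: [-180.0, -0.0, 142.6]
contact_force: [-1.9, 1.9, 6.3]
gripper_width: 0.0137
```

```bash
python3 - <<'E'
from h import *
st(); padtop()
E
```

```text
t 19.0 p [ 0.5629 -0.3355  0.266 ] rot [-1.7996e+02 -5.0000e-02  1.4256e+02] j [ -13.8   18.1   -0.2    0.   -71.7 -113.7] F [-1.89  1.94  6.27] M [0.93 0.62 0.03] w 0.0137
side padtop 0.113 n 151.0 tcp-pad 0.1531 F [-0.9  1.7  7. ]
scene padtop 0.1129 n 105.0 tcp-pad 0.1531 F [-3.1  2.6  5.8]
```

Request:
{"op": "step_arm", "data": {
  "motion": [
    [0.005, 0, 0, 0, 0.03],
    [0.005, 0, 0, 0, 0.05],
    [0.005, 0, 0, 0, 0.05]
  ]
}}

```text
time_s: 19.48
tcp_pos: [0.5628, -0.3353, 0.266]
eef_rot: [-180.0, -0.1, 139.8]
contact_force: [-3.2, 3.1, 6.8]
gripper_width: 0.0138
```

```bash
python3 - <<'E'
from h import *
favg("side",3); st()
E
```

```text
Favg [-2.81  2.68  6.69  0.54] sd [0.28 0.4  0.4  0.03] z 0.266
t 19.62 p [ 0.5628 -0.3353  0.266 ] rot [-1.7995e+02 -6.0000e-02  1.3977e+02] j [ -13.8   18.1   -0.2    0.   -71.8 -116.5] F [-2.68  2.11  6.22] M [1.15 0.72 0.57] w 0.0137
```

Request:
{"op": "step_arm", "data": {
  "motion": [
    [0.005, 0.0007, 0, 0, -0.025],
    [0.005, 0.0007, 0, 0, -0.025],
    [0.03, 0.0007, 0, 0, -0.025],
    [0.05, 0.0007, 0, 0, -0.025],
    [0.07, 0.0007, 0, 0, -0.025]
  ]
}}

```text
time_s: 20.25
tcp_pos: [0.5629, -0.3351, 0.2652]
eef_rot: [-180.0, -0.0, 141.1]
contact_force: [0.7, -0.7, -0.3]
gripper_width: 0.038
```

Request:
{"op": "step_arm", "data": {
  "motion": [
    [0.08, 0, 0, 0, 0],
    [0.08, 0, 0, 0, 0],
    [0.08, 0, 0, 0, 0],
    [0.08, 0, 0, 0, 0],
    [0.08, 0, 0, 0, 0]
  ]
}}

```text
time_s: 20.88
tcp_pos: [0.5631, -0.335, 0.2658]
eef_rot: [180.0, 0.0, 141.1]
contact_force: [0.1, 0.2, 0.0]
gripper_width: 0.0795
```

```bash
python3 - <<'E'
from h import *
st(); padtop()
E
```

```text
t 20.88 p [ 0.5631 -0.335   0.2658] rot [180.     0.   141.14] j [ -13.7   18.1   -0.3   -0.   -71.6 -115.1] F [0.15 0.15 0.02] M [-0.05 -0.21 -0.02] w 0.0795
side padtop 0.1134 n 151.0 tcp-pad 0.1524 F [-0.4 -1.2  0. ]
scene padtop 0.1135 n 94.0 tcp-pad 0.1523 F [0.1 0.3 0.9]
```

Request:
{"op": "step_arm", "data": {
  "motion": [
    [0.08, 0, 0, -0.02, 0],
    [0.08, 0, 0, -0.05, 0],
    [0.08, 0, 0, -0.1, 0],
    [0.08, 0, 0, -0.15, 0],
    [0.08, 0, 0, -0.15, 0]
  ]
}}

```text
time_s: 21.6
tcp_pos: [0.5639, -0.3359, 0.421]
eef_rot: [179.9, 0.5, 141.1]
contact_force: [0.3, 0.9, -0.7]
gripper_width: 0.0799
```

```bash
python3 - <<'E'
from h import *
st(); padtop()
for n in ["side","wrist","scene"]:
    c,P,m=bar(n,zlo=.262,zhi=.282); T=P[m]
    if len(T): z=np.percentile(T[:,2],90); T=T[T[:,2]>z-.006]; print(n,len(T),z,cv2.minAreaRect((T[:,:2]*1000).astype(np.float32)))
    for l in ["rod_end","handle_grip","jar"]: print(l,[(round(d["p"],2),np.round(d["location"],4).tolist()) for d in spotter.tip_of(n,l) if abs(d["location"][1]+.337)<.03][:2])
    for l in ["roll","loose_lid","loose_nozzle","loose_tally"]: print(l,[(round(d["p"],2),np.round(d["location"],3).tolist()) for d in spotter.tip_of(n,l)][:1])
    cv2.imwrite(f"pics/{n}9.png",c["image"][:,:,::-1]) if n=="wrist" else crop(c,280,150,130,120,5,f"pics/{n}9.png")
E
```

```text
t 21.6 p [ 0.5639 -0.3359  0.421 ] rot [179.88   0.45 141.14] j [-1.370e+01  1.550e+01  1.570e+01  1.000e-01 -8.970e+01 -1.151e+02] F [ 0.34  0.93 -0.71] M [-0.06 -0.17  0.02] w 0.0799
side padtop 0.1126 n 152.0 tcp-pad 0.3055 F [-0.2  1.1 -0.9]
scene padtop 0.1133 n 97.0 tcp-pad 0.3028 F [ 1.4  1.  -0.5]
side 121 0.27563289425219994 ((565.126708984375, -337.0224304199219), (14.663535118103027, 68.32380676269531), 56.394371032714844)
rod_end [(0.86, [0.5615, -0.3382, 0.1298])]
handle_grip [(0.53, [0.5631, -0.3352, 0.2619])]
jar [(0.57, [0.5621, -0.3364, 0.012])]
roll [(0.77, [0.528, -0.233, -0.004])]
loose_lid [(0.76, [0.57, -0.473, -0.003])]
loose_nozzle [(0.43, [0.634, -0.429, 0.001])]
loose_tally [(0.67, [0.6, -0.2, 0.001])]
wrist 1387 0.27493679047578035 ((565.7686767578125, -334.21624755859375), (14.579850196838379, 69.60053253173828), 55.59336471557617)
rod_end [(0.97, [0.5631, -0.3368, 0.1286])]
handle_grip [(0.76, [0.5625, -0.3327, 0.2618]), (0.39, [0.5682, -0.336, 0.0014])]
jar [(0.4, [0.5652, -0.3339, 0.0151])]
roll [(0.71, [0.566, -0.473, -0.002])]
loose_lid [(0.96, [0.562, -0.476, -0.0])]
loose_nozzle [(0.82, [0.631, -0.43, 0.0])]
loose_tally [(0.83, [0.602, -0.2, 0.004])]
scene 72 0.27555676277864943 ((561.114013671875, -337.8374328613281), (18.067367553710938, 68.77692413330078), 59.10314178466797)
rod_end [(0.95, [0.5639, -0.3331, 0.1296])]
handle_grip [(0.58, [0.5614, -0.3343, 0.2652])]
jar [(0.73, [0.5674, -0.338, 0.0118]), (0.63, [0.5621, -0.3349, 0.2633])]
roll [(0.56, [0.526, -0.228, -0.001])]
loose_lid [(0.58, [0.566, -0.472, 0.006])]
loose_nozzle []
loose_tally [(0.64, [0.603, -0.202, 0.003])]
```

View pics/scene9.png

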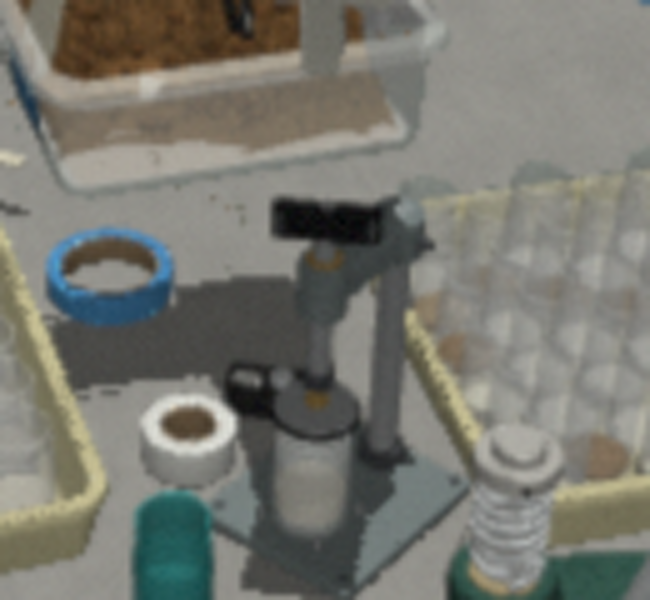

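View pics/wrist9.png

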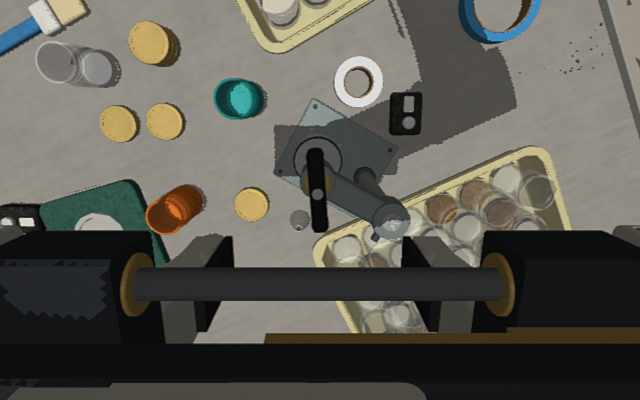

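```bash
python3 - <<'E'
from h import *
padtop(); print(workorder.close_job())
E
```

```text
side padtop 0.1126 n 152.0 tcp-pad 0.3031 F [-0.5 -0.9  0.4]
scene padtop 0.1127 n 102.0 tcp-pad 0.3031 F [-0.4  0.1  0.4]
the job is handed in; nothing more can be done
None
```

The jar is clamped. I unlocked the handle, slid the spindle down about 36 mm onto the jar's mouth, twisted the handle back to lock it and let go. I handed the job in at about 22 s, with the gripper about 15 cm above the handle.

**Pressing force:** the pad should be pressing at about 5 to 6 N. Its spring was compressed about 4.8 mm, which is about 5.7 N. The wrist force rose by about 5.5 N over the same travel, with readings noisy by about 1 N. No wrist reading showed more than about 7 N downward, so I saw nothing near 15 N.

**After letting go:** the pad stayed at the same height. The jar was still upright under it, and the label roll, lid, nozzle and tally had not moved. I did not re-measure the tape roll and the cup; the gripper only passed well above that side.

**Locking:** one pair of readings disagrees slightly.
- At the locked stop the wrist felt a clear 0.54 N m.
- Afterwards the camera showed the bar within about 0.01 rad of where it started, so about 1.0 rad rather than 1.05.
- The bar probably slipped a few degrees in the fingers. It is still well past the 0.85 rad needed for a firm lock.

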